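Re-set a ratchet recipe board to its second notch

TASK

The recipe board on its ratchet stand is propped too steeply. Take it by the grip lip, lift it past its top notch until the pawl is thrown clear, lower it under control (do not let it drop) all the way down flat so that the pawl tips back in, then raise it again and leave it resting on the pawl in the second notch from the bottom. Leave the cups, tongs, jar and tin around it where they are.

Things in the scene. Friction and masses are not known exactly. Their poses are not given: they have to be found in the camera images.
- stand: wooden recipe stand, fixed: base 230 x 180 x 16 mm. Origin: centre of its underside; +x from the board's hinged edge to its free edge (away from the robot), z up. The hinge line runs along y at x -100, z +90 mm. On the +y side, outside the board: a steel ratchet disc 146 mm across, with pegs, that turns with the board (y +94 to +113), and the steel pawl (x -5, y +101 to +111).
- board (a joint): board angle (rad): 0 flat, grows as the free edge rises, stop 1.20. Notches from the bottom rest at about 0.244, 0.435, 0.627, 0.819; each catches once 0.03 above it. Starts in the 3rd or 4th. Can always be raised; falls (damped) if not held. Above 1.08 (surely by 1.12) the pawl is thrown clear and stays so while lowering; below 0.05 a stalk under the board tips it back in.
- pawl (a joint): angle (rad) of the steel pawl, a 45 mm strut with a round weight, pivoted on the base: about -0.5 = leaning to the hinge, engaged (-0.52 to -0.35 as pegs click past); +0.35 = leaning away, thrown clear. It topples by its own weight to either side of about -0.2.
- hinge_mid (a point): middle of the board's width on the hinge line; it does not move. Axes are the board's: x from hinge to free edge, y along the hinge, z out of the upper face (those of the stand at angle 0). Plywood board 200 mm from hinge to free edge, 160 wide, 12 thick (6 either side of the hinge line), about 0.6 kg, with a grip lip in the middle of its free edge.
- lip_top (a point): middle of the grip lip's top edge: x +224, z +52 mm from hinge_mid in the board's axes. Lip: flat wood, 90 mm wide along y, 10 thick, standing 46 above the upper face, leaning 28 degrees (0.489 rad) from its normal to the free edge. Grip across the thickness, tool in line with the lip: it then tilts board angle less 28 degrees: 8 to 19 out at first, 37 at the top, 28 back when flat.
- cup_a: blue enamel mug, 76 mm across, 75 high; bystander beside the stand. Origin: centre of its underside.
- cup_b: second blue enamel mug, the same; bystander. Origin: centre of its underside.
- tongs: steel tongs, 233 mm long, 16 high, lying flat along their x beyond the stand's free edge; bystander. Origin: near the middle, on the worktop.
- spice_jar: amber glass jar, 56 mm across, 85 high; bystander. Origin: centre of its underside.
- milk_tin: plain steel tin, 72 mm across, 80 high; bystander. Origin: centre of its underside.

How it is judged:
By the outcome, as a careful person would: the job done as asked, in the order asked, and still so for the second after the job is handed in, with the robot touching nothing.
It also fails if it takes over 48 s, if anything falls off the work surface, if the arm or the gripper's body presses on something with over 40 N, if the wrist force passes 120 N, or if a joint passes its speed limit or range.

ROBOT

A 7-joint arm with a two-finger parallel gripper is mounted at the origin on the work surface. World frame = base frame: x ahead of the robot, y to its left, z up, the work surface at z = 0. Lengths are in mm, angles in rad, forces in N, time in s.
With the tool pointing down it reaches from about 350 to 900 mm from the base axis. Payload 7.2 kg.
Tool frame: the origin (TCP) lies on the centre line of the jaws, within the pads' length; the fingertips stand 14 mm ahead of it and the grasp point (between the pads) lies 5 mm behind it; y points along the fingers, x is the direction in which the jaws open and shut, and the axes are right-handed (so a half turn about y gives the same grasp; the last joint's range is limited). The gripper opens to 85 mm and grips with 20 to 120 N. Pads are 22 mm wide; open, the fingers measure 114 mm over their backs; the gripper's body (76 mm by 85 mm) begins 54 mm behind the grasp point. The pads swing forward as they close: fully open they stand 13 mm farther back than shut.
Start: joints at [1.226, 0.411, -0.013, 1.596, 0.006, 1.134, -0.082], TCP at [170.787, -601.215, 245.297] pointing down, gripper open.
Joint ranges: [-2.95, 2.95], [-0.29, 1.99], [-1.47, 1.44], [0.14, 2.54], [-1.03, 4.17], [0.13, 1.85], [-2.86, 2.86]. Speed limits (rad/s): [2.39, 2.39, 3.01, 3.01, 3.14, 3.14, 3.14].

INTERFACE

Orientations are given as a unit quaternion [w, x, y, z].
In Python, from cell import arm gives the robot as it stands. Calls block until the motion is done:
- arm.reach(position, orientation): joint-space move of the TCP to a pose.
- arm.move_l(position, vel=150, attitude=None): straight line of the TCP; attitude=None keeps the orientation; vel is the mean speed in mm/s.
- arm.goto_joints(angles): joint-space move.
- arm.command_gripper(opening): finger opening in mm; the grip force is fixed at half the most; returns when the fingers have stopped.
- arm.hold(seconds).
- arm.ik(position, orientation): joint angles nearest the present ones, or None.
- arm.snapshot(name): name is "scene" or "top"; returns the picture (420x560x3 uint8, red, green, blue); there is no depth.
- arm.camera_info(name): a dict with "mtx" (3x3 intrinsics, pixels), "R" (3x3) and "t" (3): a world point X has camera coordinates R X + t. Camera axes: x right, y down, z forward; pixel columns grow to the right and rows downward; lengths in mm; the calibration is good to about 2 mm. A picture is of the moment at which its call begins. camera_info takes no time and is no camera call.
A pose or a line that the arm cannot do raises arm.IKError and nothing moves.
- arm.job_done(): hands the job in, once; it reports no verdict.
Trained networks look in the newest picture that a camera, given by its name, has taken for a name from the list of things; names that differ only in an ending like _2 or _b are one class to them, and where a whole thing is asked for, a point or a joint stands for the part that bears it (a point fixed in the world has none). Each returns a list of dicts, best first, with "score" (0 to 1); they miss things now and then, are a little off and sometimes report something else, mostly with a low value. They report only what shows in the picture. A call takes as long as a camera call.
- arm.look_for(camera, target): "point" ([column, row] in pixels, amid what is visible of it).
- arm.masks_of(camera, target): "mask" (420x560 bool, what is visible of it) and "point" ([column, row] in pixels, amid what is visible of it).
- arm.pinpoint(camera, target): "point" ([column, row] in pixels: a listed point, or the origin of a listed thing).
Readings, each from a call of its own:
- arm.current_t(): time.
- arm.current_joint_pos(): joint angles.
- arm.current_joint_velocities(): joint speeds.
- arm.current_effort(): joint torques, N m.
- arm.current_tcp_pos(): TCP position.
- arm.current_ee_rot(): TCP orientation.
- arm.current_ft_force(): force on the tool from outside, world axes, zero at the start.
- arm.current_moment(): the same for the moment, N m.
- arm.current_finger_gap(): finger opening in mm.
Only numpy, scipy, OpenCV 4.12 (cv2) and the standard library are available. Lean on these libraries where they do the work, as an engineer would, in place of code of your own. Each camera call takes 0.05 s, during which the arm holds its last target.

## Working session

There is one attempt and no reset: what is moved stays moved. The work goes in short steps, each a Python script; the robot and the scene stay as the last script left them, time stands still between calls to the robot, and variables do not carry over. Pictures are saved under pics/ and viewed, and the job is handed in when it is done.

```bash
ls; mkdir -p pics; python3 - <<'E'
from cell import arm
import cv2
for n in("scene","top"):
    im=arm.snapshot(n); cv2.imwrite(f"pics/{n}0.png",im[:,:,::-1])
    c=arm.camera_info(n); print(n,c)
    for t in("stand","board","pawl","hinge_mid","lip_top","cup_a","tongs","spice_jar","milk_tin"):
        try: print(t,[(d["point"],round(d["score"],2)) for d in arm.pinpoint(n,t)][:3])
        except Exception as e: print(t,e)
print(arm.current_t(),arm.current_ee_rot(),arm.current_tcp_pos())
E
```

```text
pics
scene {'mtx': array([[488.51307228,   0.        , 283.35154116],
       [  0.        , 488.51307228, 219.91361676],
       [  0.        ,   0.        ,   1.        ]]), 'R': array([[-0.31673653,  0.94851211,  0.00165652],
       [ 0.71851689,  0.24107362, -0.65239327],
       [-0.61920227, -0.20544654, -0.7578788 ]]), 't': array([ 145.67981583, -381.34445148, 1518.29319845])}
stand [([258.4, 220.7], 0.7)]
board it knows: cup, hinge_mid, lip_top, milk_tin, spice_jar, stand, tongs
pawl it knows: cup, hinge_mid, lip_top, milk_tin, spice_jar, stand, tongs
hinge_mid [([257.7, 164.0], 0.6)]
lip_top [([179.6, 194.3], 0.7), ([246.3, 155.7], 0.67)]
cup_a [([349.8, 209.5], 0.86), ([178.6, 194.6], 0.63)]
tongs [([232.9, 291.1], 0.82), ([180.6, 195.0], 0.56), ([165.4, 259.4], 0.3)]
spice_jar [([339.8, 276.0], 0.85)]
milk_tin [([162.7, 259.0], 0.84)]
top {'mtx': array([[443.30812419,   0.        , 279.24920873],
       [  0.        , 443.30812419, 211.92193141],
       [  0.        ,   0.        ,   1.        ]]), 'R': array([[ 0.0180961 , -0.99981604, -0.00635689],
       [-0.99476883, -0.01736472, -0.10066499],
       [ 0.10053609,  0.00814528, -0.99490007]]), 't': array([ 42.75482664, 636.00342754, 920.86241318])}
stand [([322.4, 251.8], 0.7)]
board it knows: cup, hinge_mid, lip_top, milk_tin, spice_jar, stand, tongs
pawl it knows: cup, hinge_mid, lip_top, milk_tin, spice_jar, stand, tongs
hinge_mid [([340.4, 302.3], 0.67)]
lip_top [([326.7, 218.1], 0.56), ([337.6, 300.3], 0.24)]
cup_a [([420.2, 264.5], 0.97), ([227.8, 299.6], 0.94)]
tongs [([313.2, 158.9], 0.58)]
spice_jar [([217.6, 212.3], 0.85)]
milk_tin [([389.5, 173.7], 0.76)]
0.8 [-0.56419858  0.56420404 -0.42623986  0.42623155] [ 170.77594491 -601.19049272  245.30035686]
```

View pics/scene0.png

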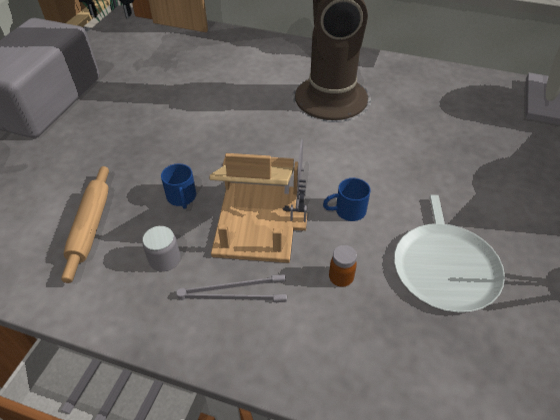

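View pics/top0.png

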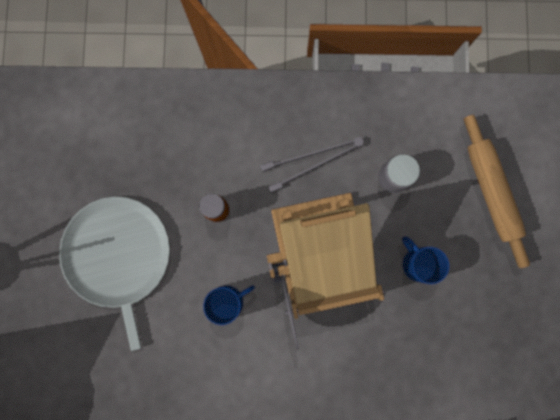

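```bash
cat > h.py <<'E'
import numpy as np, cv2
from scipy.optimize import least_squares
from cell import arm
CI={n:arm.camera_info(n) for n in("scene","top")}
def proj(n,X):
    c=CI[n]; X=np.atleast_2d(X); p=(X@c["R"].T+c["t"])@c["mtx"].T
    return p[:,:2]/p[:,2:]
def S(p,X):  # stand->world
    X=np.atleast_2d(X); c,s=np.cos(p[2]),np.sin(p[2])
    return X@np.array([[c,-s,0],[s,c,0],[0,0,1]]).T+[p[0],p[1],0]
def B(th,X):  # board->stand
    X=np.atleast_2d(X);c,s=np.cos(th),np.sin(th)
    return np.c_[X[:,0]*c-X[:,2]*s-100, X[:,1], X[:,0]*s+X[:,2]*c+90]
BASE=np.array([[x,y,16] for x,y in((-115,-90),(115,-90),(115,90),(-115,90))],float)
BRD=np.array([[0,-80,6],[200,-80,6],[200,80,6],[0,80,6]],float)
l=np.array([np.sin(.489),0,np.cos(.489)])
LIP=np.array([[224,-45,52],[224,45,52]],float); LIP=np.r_[LIP,LIP[::-1]-l*46/np.cos(.489)]
def draw(n,p,th,fn,box,k=4):
    im=arm.snapshot(n)[:,:,::-1]; x0,y0,x1,y1=box
    im=cv2.resize(np.ascontiguousarray(im[y0:y1,x0:x1]),None,fx=k,fy=k,interpolation=cv2.INTER_CUBIC)
    if p is not None:
      for P,c in((S(p,BASE),(255,255,0)),(S(p,B(th,BRD)),(0,0,255)),(S(p,B(th,LIP)),(0,255,0))):
        q=((proj(n,P)-[x0,y0]+.5)*k).astype(int); cv2.polylines(im,[q],True,c,1)
    cv2.imwrite(fn,im)
E
python3 - <<'E'
from h import *
obs={("scene","s"):(258.4,220.7),("top","s"):(322.4,251.8),("scene","h"):(257.7,164.),("top","h"):(340.4,302.3),("scene","l"):(246.3,155.7),("top","l"):(326.7,218.1)}
def f(v):
    P={"s":[[0,0,0]],"h":[[-100,0,90]],"l":B(v[3],[[224,0,52]])}
    return np.concatenate([(proj(n,S(v,P[k]))[0]-o) for (n,k),o in obs.items()])
for th0 in(.63,.82):
    r=least_squares(f,[600,-100,0,th0],x_scale=[50,50,.1,.1],loss="soft_l1"); print(r.x,r.cost,r.fun.round(1))
v=r.x; np.save("v.npy",v)
draw("scene",v[:3],v[3],"pics/s1.png",(190,110,350,280)); draw("top",v[:3],v[3],"pics/t1.png",(240,170,420,320))
E
```

```text
[ 5.48589263e+02 -4.19460949e+01  2.76903382e-01  5.97342000e-01] 5.456563398988107 [-3.   0.3 -0.2  1.5 -0.4  1.6 -0.6 -0.3  1.2  0.8  0.7  0.6]
[ 5.48589264e+02 -4.19460950e+01  2.76903371e-01  5.97342007e-01] 5.4565633989880515 [-3.   0.3 -0.2  1.5 -0.4  1.6 -0.6 -0.3  1.2  0.8  0.7  0.6]
```

View pics/s1.png

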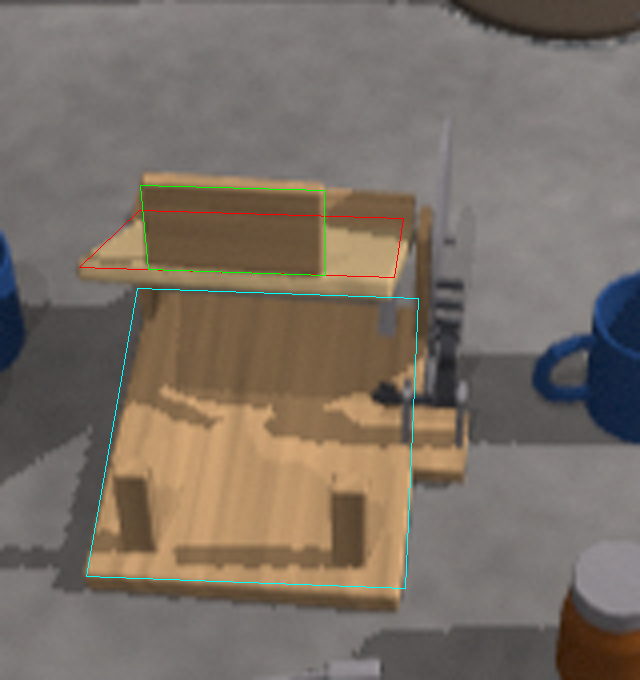

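View pics/t1.png

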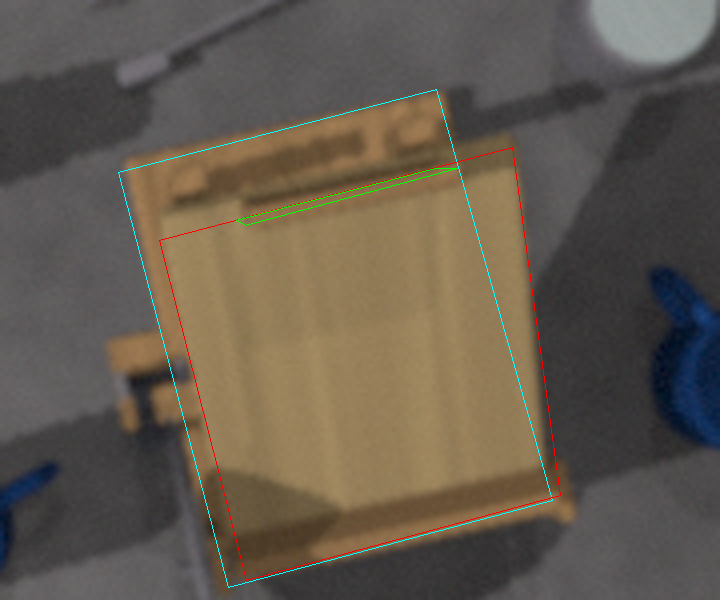

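```bash
python3 - <<'E'
import cv2
a=cv2.imread("pics/top0.png")[185:255,262:382]; cv2.imwrite("pics/t2.png",cv2.resize(a,None,fx=6.5,fy=6.5,interpolation=cv2.INTER_CUBIC))
a=cv2.imread("pics/top0.png")[255:325,262:402]; cv2.imwrite("pics/t3.png",cv2.resize(a,None,fx=5.5,fy=5.5,interpolation=cv2.INTER_CUBIC))
a=cv2.imread("pics/scene0.png")[145:270,205:310]; cv2.imwrite("pics/s2.png",cv2.resize(a,None,fx=4.8,fy=4.8,interpolation=cv2.INTER_CUBIC))
E
```

```text
(no output)
```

View pics/t2.png

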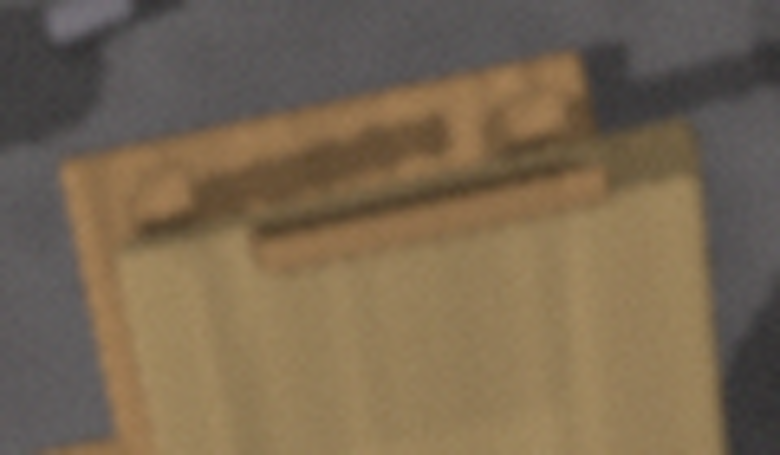

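View pics/t3.png

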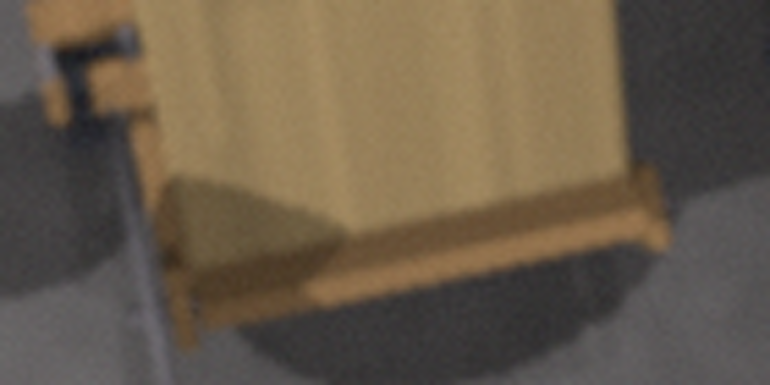

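View pics/s2.png

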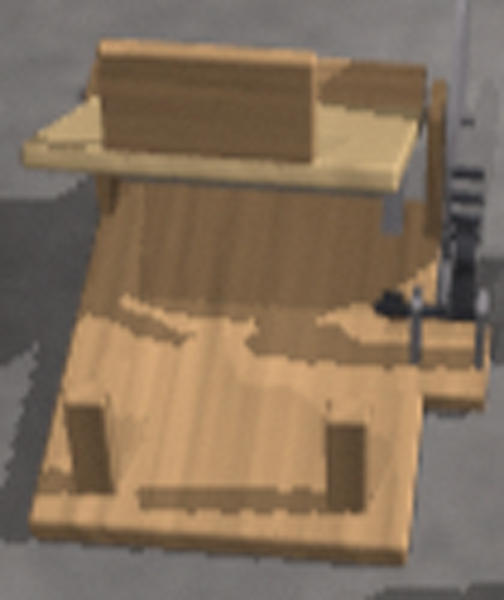

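```bash
python3 - <<'E'
from h import *
T=lambda x,y:(x/6.5+262-.4,y/6.5+185-.4)
C=lambda x,y:(x/4.8+205-.4,y/4.8+145-.4)
ob=[("top",0,BASE[1],T(583,52)),("top",0,BASE[2],T(65,163)),("top",1,BRD[1],T(690,122)),("top",1,BRD[2],T(122,240)),
("top",1,LIP[0],T(603,178)),("top",1,LIP[1],T(262,250)),
("scene",0,BASE[1],C(33,525)),("scene",0,BASE[2],C(408,550)),("scene",1,BRD[1],C(22,143)),("scene",1,BRD[2],C(400,178)),
("scene",1,LIP[0],C(101,47)),("scene",1,LIP[1],C(315,58))]
def f(v):
    return np.concatenate([proj(n,S(v,B(v[3],X) if b else X))[0]-o for n,b,X,o in ob])
r=least_squares(f,[600,-100,0.2,.6],x_scale=[50,50,.1,.1],loss="soft_l1"); print(r.x,r.cost,r.fun.reshape(-1,2).round(1))
v=r.x; np.save("v.npy",v)
draw("scene",v[:3],v[3],"pics/s3.png",(190,110,350,280)); draw("top",v[:3],v[3],"pics/t4.png",(240,170,420,320))
print(S(v,B(v[3],[[224,0,52]])),S(v,[[-100,0,90]]))
E
```

```text
[ 5.51426989e+02 -3.89131487e+01  2.27028002e-01  6.08560737e-01] 13.79724015833629 [[-1.1 -0.7]
 [-1.7 -0.8]
 [ 0.7  3.7]
 [-1.4  4.5]
 [ 0.2 -0.1]
 [-1.3  0.3]
 [-1.8 -0.8]
 [-0.5  0.2]
 [-0.2  0.6]
 [-0.4 -1.3]
 [-1.3  0.5]
 [-0.1  1.2]]
[[604.09776538 -26.74564097 260.72245507]] [[453.9930247  -61.42142734  90.        ]]
```

```bash
python3 - <<'E'
from h import *
T=lambda x,y:(x/6.5+262-.4,y/6.5+185-.4)
C=lambda x,y:(x/4.8+205-.4,y/4.8+145-.4)
L=np.array([0,0,-12.])
ob=[("top",0,BASE[1],T(583,52)),("top",0,BASE[2],T(65,163)),("top",1,BRD[1]+L,T(690,122)),("top",1,BRD[2]+L,T(122,240)),
("top",1,LIP[0],T(603,178)),("top",1,LIP[1],T(262,250)),
("scene",0,BASE[1],C(33,525)),("scene",0,BASE[2],C(408,550)),("scene",1,BRD[1],C(22,143)),("scene",1,BRD[2],C(400,178)),
("scene",1,LIP[0],C(101,47)),("scene",1,LIP[1],C(315,58)),("top",0,np.array([-100.,0,90]),(340.4,302.3))]
def f(v):
    return np.concatenate([proj(n,S(v,B(v[3],X) if b else X))[0]-o for n,b,X,o in ob])
r=least_squares(f,[600,-100,0.2,.6],x_scale=[50,50,.1,.1],loss="soft_l1"); print(r.x,r.cost,r.fun.reshape(-1,2).round(1).tolist())
v=r.x; np.save("v.npy",v)
draw("scene",v[:3],v[3],"pics/s3.png",(190,110,350,280)); draw("top",v[:3],v[3],"pics/t4.png",(240,170,420,320))
print(S(v,B(v[3],[[224,0,52]])),S(v,[[-100,0,90]]))
E
```

```text
[ 5.50635326e+02 -4.04406564e+01  2.33011654e-01  6.06004873e-01] 12.142024702852307 [[-0.7, -0.5], [-1.2, -0.2], [-0.7, 0.7], [-1.5, 1.7], [0.8, 0.1], [-0.6, 0.8], [-2.0, -1.0], [-0.7, -0.4], [-0.6, 0.6], [-0.9, -1.6], [-1.8, 0.5], [-0.6, 1.0], [-3.5, -0.8]]
[[603.65641525 -27.85756549 260.32814672]] [[453.33778697 -63.53153954  90.        ]]
```

View pics/s3.png

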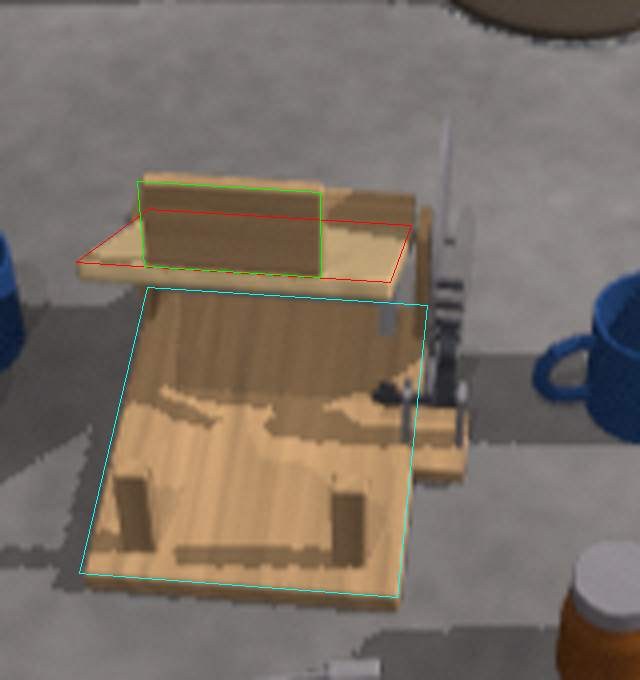

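View pics/t4.png

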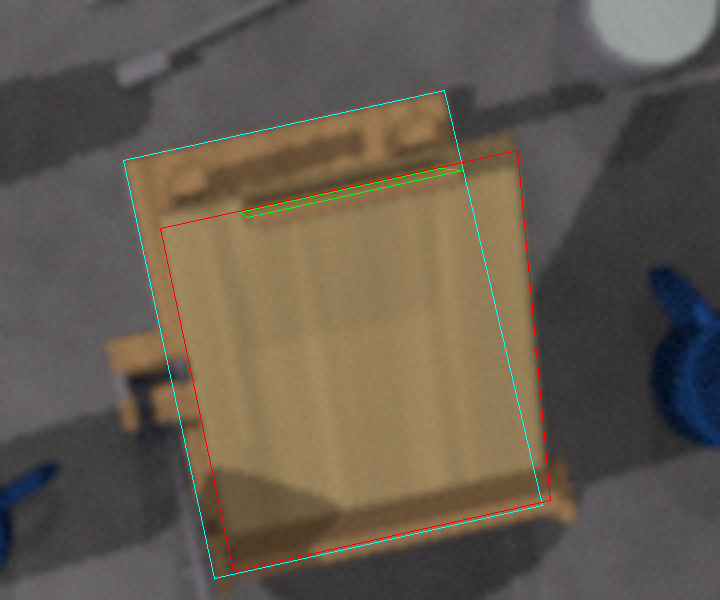

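```bash
cat >> h.py <<'E'
from scipy.spatial.transform import Rotation as Rn
def pose(p,th,depth=25.,sgn=1,hing=None):
    a=th-.489
    up=np.array([-np.sin(a),0,np.cos(a)]); e=np.array([np.cos(a),0,np.sin(a)])*sgn
    top=B(th,[[224,0,52]])[0]
    Rs=Rn.from_euler("z",p[2]).as_matrix()
    y=Rs@-up; x=Rs@e; R=np.c_[x,y,np.cross(x,y)]
    q=Rn.from_matrix(R).as_quat()[[3,0,1,2]]
    return S(p,top-up*depth)[0], q
E
python3 - <<'E'
from h import *
T=lambda x,y:(x/6.5+262-.4,y/6.5+185-.4)
C=lambda x,y:(x/4.8+205-.4,y/4.8+145-.4)
L=np.array([0,0,-12.])
ob=[("top",0,BASE[1],T(583,52)),("top",0,BASE[2],T(65,163)),("top",1,BRD[1]+L,T(690,122)),("top",1,BRD[2]+L,T(122,240)),
("top",1,LIP[0],T(603,178)),("top",1,LIP[1],T(262,250)),
("scene",0,BASE[1],C(33,525)),("scene",0,BASE[2],C(408,550)),("scene",1,BRD[1],C(22,143)),("scene",1,BRD[2],C(400,178)),
("scene",1,LIP[0],C(101,47)),("scene",1,LIP[1],C(315,58))]
for th in(.627,.819):
    def f(v):
        return np.concatenate([proj(n,S(v,B(th,X) if b else X))[0]-o for n,b,X,o in ob])
    r=least_squares(f,[600,-100,0.2],x_scale=[50,50,.1],loss="soft_l1"); print(th,r.x,r.cost,r.fun.reshape(-1,2).round(1).tolist())
    if th<.7: p=r.x; np.save("p.npy",p)
print(S(p,B(.627,[[224,0,52]])),S(p,[[-100,0,90]]))
print(Rn.from_quat(arm.current_ee_rot()[[1,2,3,0]]).as_matrix().round(2).tolist())
for s in(1,-1):
    for th in(.627,.85,1.13,.4,.2,0):
        j=arm.ik(*pose(p,th,sgn=s)); print(s,th,None if j is None else np.round(j,2))
print(arm.ik(*pose(p,.627,depth=-60)),arm.current_t())
E
```

```text
0.627 [ 5.53717946e+02 -3.84167909e+01  2.24234285e-01] 11.57154375143369 [[-1.1, -1.7], [-1.7, -2.0], [-0.8, 0.3], [-2.1, 0.7], [0.7, 0.3], [-1.0, 0.6], [-2.1, -0.0], [-0.8, 1.2], [-0.4, -0.5], [-0.5, -2.2], [-1.5, -0.9], [-0.2, -0.1]]
0.819 [ 5.76943243e+02 -3.05159845e+01  2.17281221e-01] 119.16518808153577 [[-4.3, -12.0], [-4.8, -13.0], [1.3, -1.2], [-3.7, -0.7], [3.6, 6.3], [-0.4, 6.7], [-3.4, 8.6], [-1.0, 10.4], [-0.7, -11.4], [0.8, -12.8], [-0.3, -15.0], [1.5, -14.0]]
[[603.32796391 -27.10224964 263.53398605]] [[456.22147984 -60.65277914  90.        ]]
[[0.27, 0.0, 0.96], [-0.96, -0.0, 0.27], [0.0, -1.0, -0.0]]
1 0.627 [ 0.55  0.41 -0.75  1.73  0.32  0.99 -0.07]
1 0.85 [ 0.69  0.2  -0.74  1.94  0.09  0.7   0.14]
1 1.13 [ 0.72 -0.06 -0.55  2.21 -0.63  0.45  0.89]
1 0.4 [ 0.44  0.64 -0.78  1.5   0.45  1.28 -0.18]
1 0.2 [ 0.32  0.81 -0.71  1.31  0.47  1.49 -0.18]
1 0 [ 0.18  0.95 -0.54  1.13  0.41  1.67 -0.12]
-1 0.627 [-0.87  0.59  1.26  1.81 -0.72  1.11 -2.29]
-1 0.85 [-1.06  0.26  1.31  2.03 -0.58  0.78 -2.35]
-1 1.13 [ 0.65 -0.06 -0.49  2.22 -0.62  0.45 -2.27]
-1 0.4 [-0.75  0.85  1.25  1.59 -0.76  1.38 -2.31]
-1 0.2 [-0.67  1.04  1.24  1.4  -0.77  1.58 -2.35]
-1 0 [-0.59  1.21  1.24  1.21 -0.78  1.77 -2.39]
[ 5.81222611e-01  3.20684429e-01 -7.63573320e-01  1.63430337e+00
  2.29457094e-01  1.14120947e+00  9.42211182e-04] 1.1
```

```bash
python3 - <<'E'
from h import *
p=np.load("p.npy")
arm.move_l([170.8,-601.2,400],vel=300)
arm.reach(*pose(p,.627,depth=-70))
print(arm.current_t(),arm.current_tcp_pos(),pose(p,.627,depth=-70)[0],arm.current_joint_pos().round(2),arm.current_ft_force().round(2))
print(arm.current_finger_gap())
draw("scene",None,0,"pics/s4.png",(190,90,350,260)); draw("top",p,.627,"pics/t5.png",(240,170,420,320))
E
```

```text
4.3 [594.01100557 -30.66318217 332.7942081 ] [593.93967011 -29.24343485 332.86850318] [ 0.57  0.31 -0.73  1.62  0.21  1.16  0.02] [-0.98 -0.22  0.55]
85.470182283667
```

View pics/s4.png

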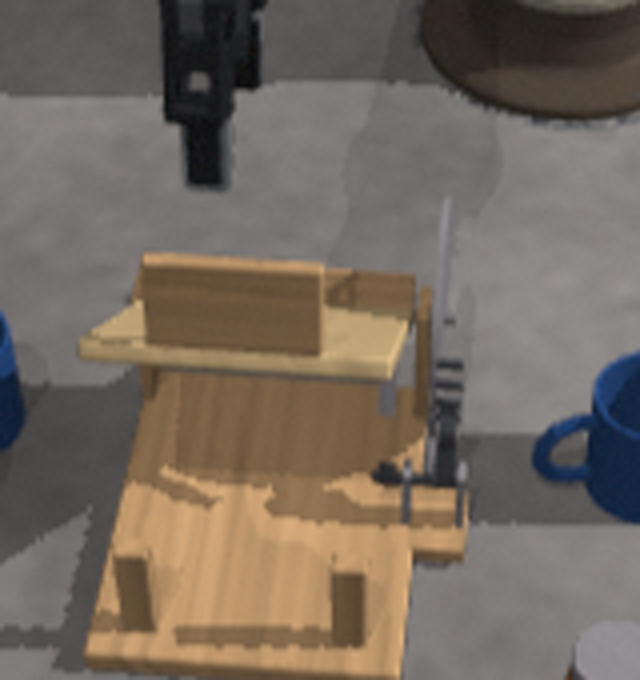

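View pics/t5.png

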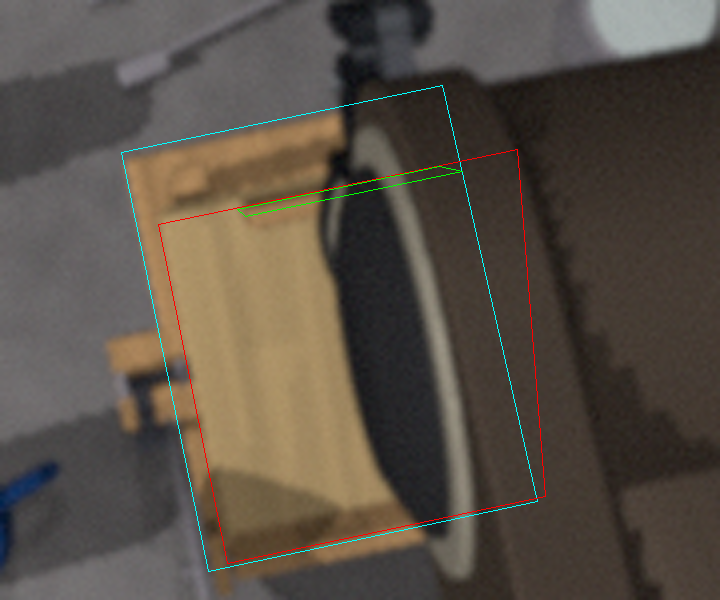

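```bash
python3 - <<'E'
from h import *
p=np.load("p.npy")
for d in(-20,25):
    q=pose(p,.627,depth=d); arm.move_l(q[0],vel=80,attitude=q[1]); print(arm.current_ft_force().round(2))
draw("scene",p,.627,"pics/s5.png",(190,90,350,260))
arm.command_gripper(40); print(arm.current_ft_force().round(2),arm.current_finger_gap())
draw("scene",p,.627,"pics/s6.png",(190,90,350,260))
print(arm.current_t(),arm.current_tcp_pos())
E
```

```text
[-0.63  0.58  0.35]
[0.56 0.64 0.82]
[0.23 0.25 0.34] 40.10929765991852
6.4917 [606.68705006 -26.357928   238.8247831 ]
```

View pics/s6.png

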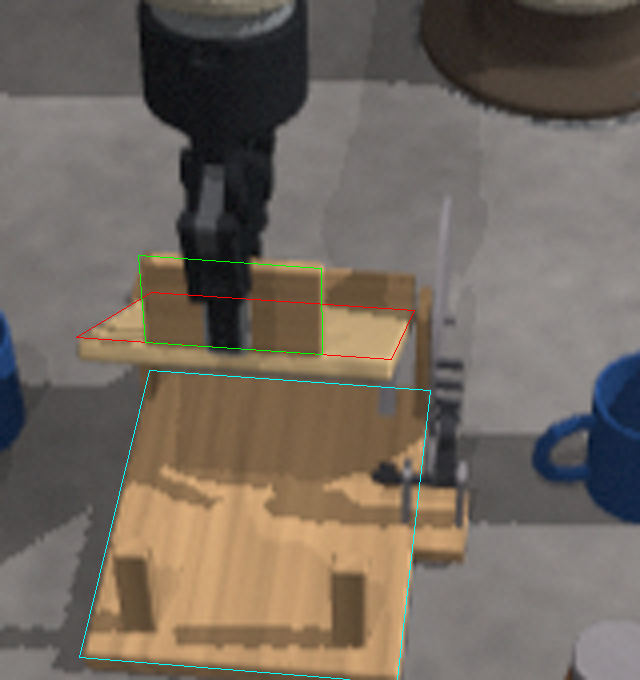

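```bash
python3 - <<'E'
from h import *
for g in(20,5):
    arm.command_gripper(g); print(g,arm.current_ft_force().round(2),arm.current_moment().round(2),arm.current_finger_gap(),arm.current_tcp_pos(),arm.current_t())
draw("scene",None,0,"pics/s7.png",(190,90,350,260))
E
```

```text
20 [ 0.02 -0.11 -0.21] [-0.04  0.13  0.01] 20.01042173893359 [606.67949931 -26.34074506 238.75172358] 6.825
5 [-3.19 -0.61  0.81] [-0.29  1.11  0.34] 9.235397851500377 [605.86499535 -26.532479   238.37745958] 7.0667
```

View pics/s7.png

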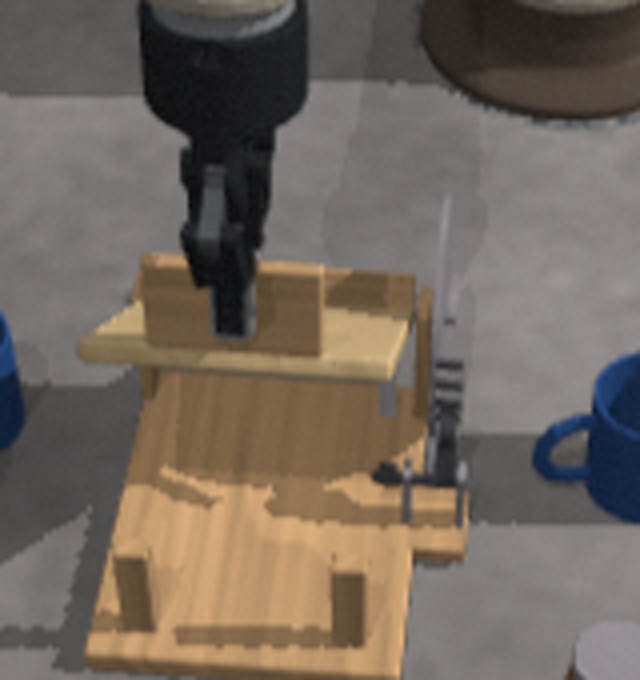

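```bash
cat >> h.py <<'E'
import json
def setanchor():
    p=np.load("p.npy"); t=arm.current_tcp_pos(); q=arm.current_ee_rot()
    h=S(p,[[-100,0,90]])[0]+[-.8,0,0]
    json.dump(dict(t=list(map(float,t)),q=list(map(float,q)),h=list(map(float,h)),ax=[float(-np.sin(p[2])),float(np.cos(p[2])),0.],th=.627),open("a.json","w"))
def apose(th,dr=0.):
    a=json.load(open("a.json")); ax=np.array(a["ax"])
    r=Rn.from_rotvec(-ax*(th-a["th"]))
    v=r.apply(np.array(a["t"])-a["h"]); v=v+dr*(v-ax*(v@ax))/np.linalg.norm(v-ax*(v@ax))
    q=(r*Rn.from_quat(np.array(a["q"])[[1,2,3,0]])).as_quat()[[3,0,1,2]]
    return np.array(a["h"])+v,q
def go(ths,vel=100,dr=0.):
    for th in ths:
        x,q=apose(th,dr); arm.move_l(x,vel=vel,attitude=q); 
        f=arm.current_ft_force(); a=json.load(open("a.json")); ax=np.array(a["ax"])
        rad=(x-a["h"])-ax*((x-a["h"])@ax); rad/=np.linalg.norm(rad); tan=np.cross(rad,ax)
        tc=arm.current_tcp_pos()
        print(f"t{arm.current_t():.2f} th{th:.3f} Frad{f@rad:.1f} Ftan{f@tan:.1f} Fax{f@ax:.1f} |F|{np.linalg.norm(f):.1f} gap{arm.current_finger_gap():.2f} err",(tc-x).round(1),"M",arm.current_moment().round(2))
E
python3 - <<'E'
from h import *
setanchor()
go([.64,.66,.69,.72])
E
```

```text
t7.37 th0.640 Frad-1.2 Ftan-1.6 Fax0.5 |F|2.0 gap9.31 err [-0.1 -0.   0.1] M [-0.1   0.61  0.32]
t7.62 th0.660 Frad-1.4 Ftan-0.7 Fax0.3 |F|1.6 gap8.93 err [-0.1 -0.   0.1] M [-0.09  0.59  0.3 ]
t7.87 th0.690 Frad-1.3 Ftan-1.7 Fax0.7 |F|2.2 gap9.12 err [-0.1 -0.1  0.2] M [-0.08  0.64  0.35]
t8.12 th0.720 Frad-1.5 Ftan0.2 Fax-0.3 |F|1.6 gap9.34 err [ 0.  -0.1  0.1] M [-0.14  0.66  0.35]
```

```bash
python3 - <<'E'
from h import *
go([.8,.88])
p=np.load("p.npy")
draw("scene",p,.88,"pics/s8.png",(190,90,350,260))
E
```

```text
t8.44 th0.800 Frad-2.3 Ftan-0.8 Fax0.6 |F|2.5 gap9.29 err [ 0.  -0.2  0.3] M [-0.2   0.74  0.29]
t8.77 th0.880 Frad0.6 Ftan0.2 Fax-0.8 |F|1.0 gap9.35 err [ 0.3 -0.2  0.2] M [-0.32  0.85  0.29]
```

View pics/s8.png

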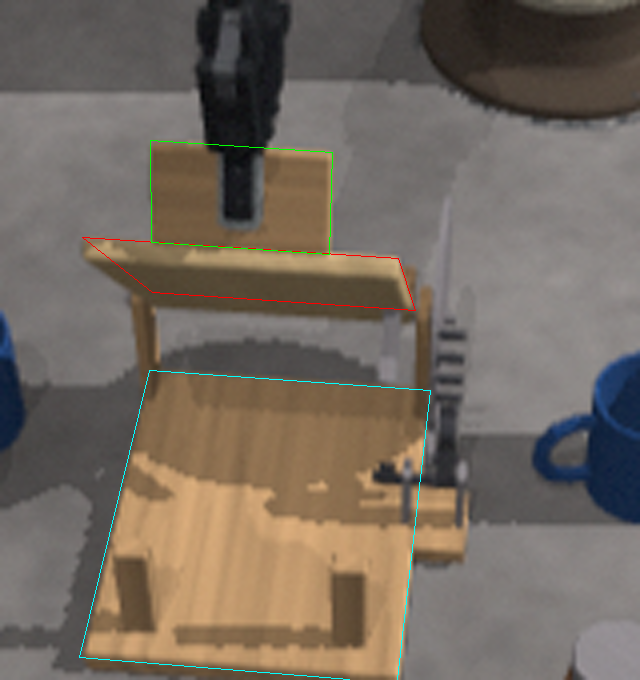

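Board follows, matching the overlay at 0.88 closely (lip top near crop (240,147)). Continue to the top.

```bash
python3 - <<'E'
from h import *
go([.96,1.04,1.10,1.14])
p=np.load("p.npy")
arm.hold(.2)
draw("scene",p,1.14,"pics/s9.png",(190,90,350,260))
E
```

```text
t9.14 th0.960 Frad1.5 Ftan0.3 Fax-2.2 |F|2.7 gap9.22 err [ 0.4 -0.3  0.4] M [-0.46  0.97  0.16]
t9.51 th1.040 Frad2.1 Ftan1.8 Fax-2.9 |F|4.0 gap9.21 err [ 0.6 -0.3  0.5] M [-0.64  1.04  0.11]
t9.86 th1.100 Frad2.9 Ftan2.1 Fax-4.9 |F|6.1 gap9.21 err [ 0.7 -0.4  0.6] M [-0.77  1.13 -0.04]
t10.14 th1.140 Frad3.7 Ftan3.5 Fax-4.3 |F|6.7 gap9.23 err [ 0.8 -0.4  0.6] M [-0.72  1.1  -0.12]
```

View pics/s9.png

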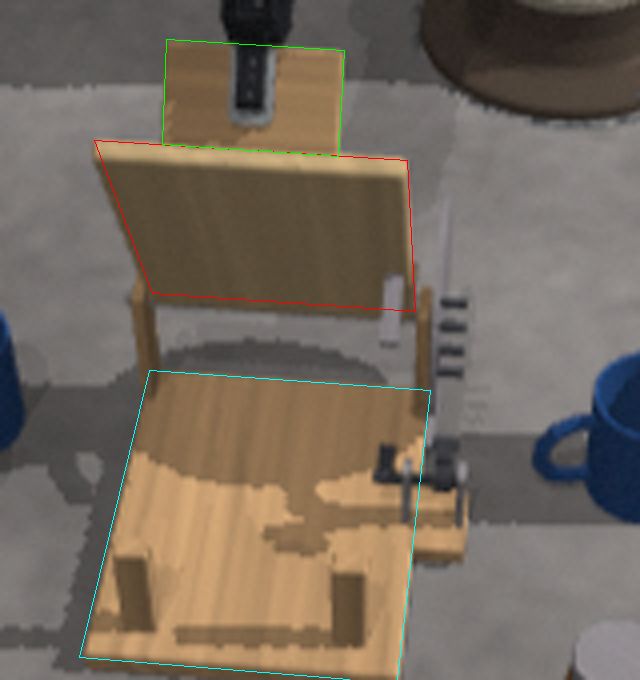

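```bash
python3 - <<'E'
from h import *
go([1.15,1.06,.97,.88,.80,.72])
p=np.load("p.npy")
draw("scene",p,.72,"pics/s10.png",(190,90,350,260))
E
```

```text
t10.64 th1.150 Frad3.9 Ftan3.9 Fax-5.1 |F|7.5 gap9.30 err [ 1.  -0.4  0.6] M [-0.87  1.18 -0.19]
t11.10 th1.060 Frad5.5 Ftan3.0 Fax-4.4 |F|7.6 gap9.11 err [ 1.1 -0.2  0.3] M [-1.07  1.07 -0.19]
t11.53 th0.970 Frad3.8 Ftan2.5 Fax-4.9 |F|6.7 gap9.46 err [ 1.  -0.1  0.1] M [-1.19  0.86 -0.28]
t11.87 th0.880 Frad5.0 Ftan2.5 Fax-5.8 |F|8.1 gap9.33 err [ 1.   0.  -0.1] M [-1.31  0.71 -0.13]
t12.19 th0.800 Frad3.6 Ftan1.0 Fax-5.0 |F|6.2 gap9.32 err [ 0.8  0.1 -0.3] M [-1.28  0.49 -0.12]
t12.52 th0.720 Frad4.2 Ftan2.5 Fax-3.4 |F|5.9 gap9.45 err [ 0.6  0.2 -0.5] M [-1.27  0.35 -0.09]
```

View pics/s10.png

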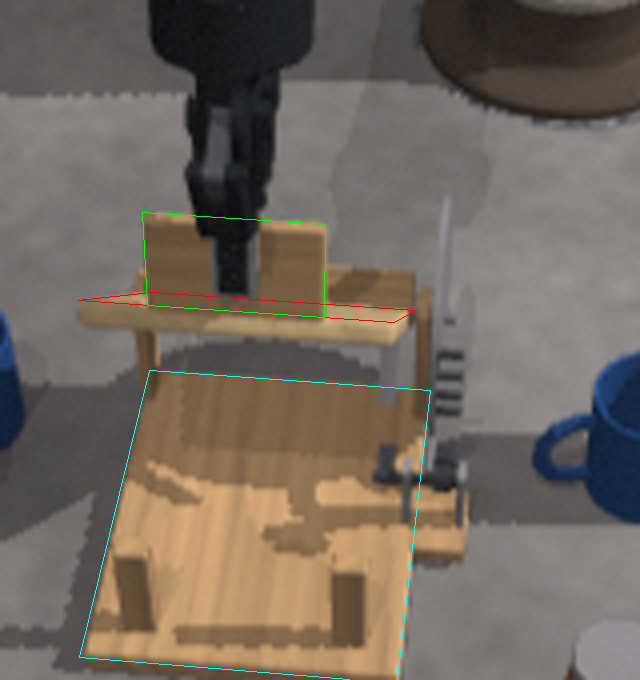

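```bash
python3 - <<'E'
from h import *
go([.63,.54,.45,.36,.27,.18,.1])
go([.06,.03],vel=60)
p=np.load("p.npy")
draw("scene",p,.03,"pics/s11.png",(190,90,350,260))
E
```

```text
t12.91 th0.630 Frad3.1 Ftan1.5 Fax-4.2 |F|5.4 gap9.09 err [ 0.6  0.2 -0.7] M [-1.25  0.2   0.1 ]
t13.25 th0.540 Frad3.8 Ftan0.4 Fax-4.4 |F|5.8 gap8.88 err [ 0.5  0.3 -0.9] M [-1.23  0.16  0.14]
t13.59 th0.450 Frad3.5 Ftan0.5 Fax-3.4 |F|4.9 gap9.30 err [ 0.3  0.4 -1.1] M [-1.19  0.01  0.28]
t13.93 th0.360 Frad2.5 Ftan-0.7 Fax-3.6 |F|4.5 gap9.09 err [ 0.1  0.4 -1.2] M [-1.09 -0.28  0.36]
t14.28 th0.270 Frad1.1 Ftan-1.8 Fax-3.1 |F|3.7 gap9.36 err [-0.1  0.4 -1.2] M [-0.97 -0.41  0.52]
t14.62 th0.180 Frad0.4 Ftan-1.1 Fax-2.4 |F|2.7 gap9.41 err [-0.3  0.4 -1.2] M [-0.85 -0.42  0.55]
t14.94 th0.100 Frad-1.0 Ftan-2.8 Fax-2.2 |F|3.7 gap9.25 err [-0.5  0.4 -1.1] M [-0.61 -0.54  0.56]
t15.23 th0.060 Frad-2.2 Ftan-3.2 Fax-0.8 |F|4.0 gap9.15 err [-0.7  0.3 -0.4] M [-0.32 -0.55  0.51]
t15.49 th0.030 Frad-5.2 Ftan-5.4 Fax-0.2 |F|7.5 gap9.46 err [-0.7  0.3 -0.1] M [-0.16 -0.48  0.43]
```

View pics/s11.png

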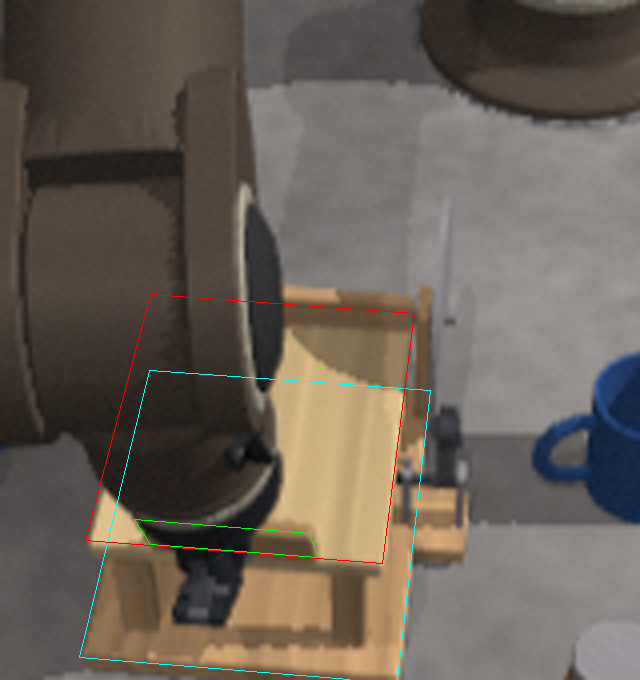

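```bash
python3 - <<'E'
from h import *
for th in(.015,.005,-.003):
    go([th],vel=40,dr=-1.)
p=np.load("p.npy")
arm.hold(.3); draw("scene",p,.0,"pics/s12.png",(190,90,350,260))
E
```

```text
t15.79 th0.015 Frad-1.6 Ftan-3.2 Fax1.2 |F|3.8 gap9.35 err [0.2 0.5 0.4] M [ 0.05 -0.95  0.31]
t16.04 th0.005 Frad-0.5 Ftan-3.7 Fax2.3 |F|4.4 gap9.14 err [0.2 0.5 0.2] M [ 0.33 -0.94  0.26]
t16.29 th-0.003 Frad-3.3 Ftan4.8 Fax2.3 |F|6.2 gap9.29 err [-0.   0.5  1.7] M [ 0.11 -0.21  0.24]
```

View pics/s12.png

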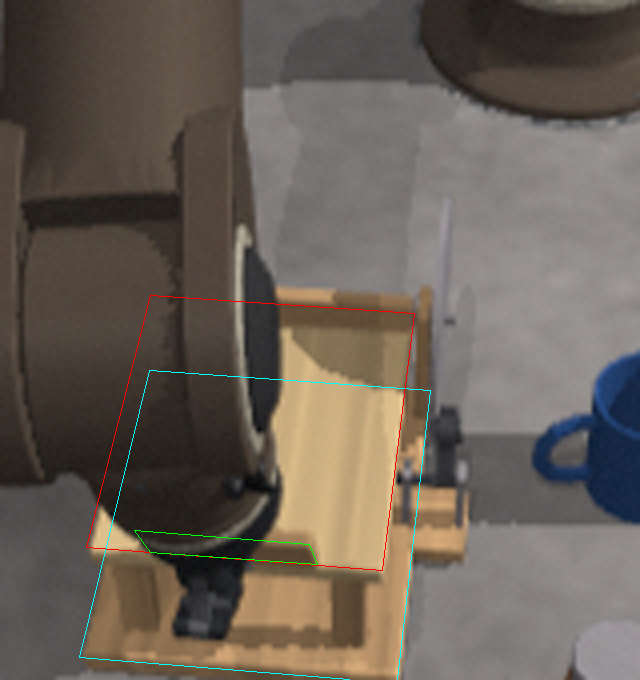

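```bash
python3 - <<'E'
from h import *
go([.03],vel=60,dr=-1)
go([.1,.18,.27,.36,.44],vel=90,dr=-.5)
go([.48,.51],vel=60)
p=np.load("p.npy")
draw("scene",p,.51,"pics/s13.png",(190,90,350,260))
E
```

```text
t16.91 th0.030 Frad-0.1 Ftan-4.8 Fax3.0 |F|5.7 gap9.42 err [0.1 0.5 0.6] M [ 0.53 -1.1   0.14]
t17.23 th0.100 Frad-2.1 Ftan-4.1 Fax4.1 |F|6.2 gap9.46 err [-0.4  0.3  0.6] M [ 0.6  -0.77  0.17]
t17.57 th0.180 Frad-1.3 Ftan-3.7 Fax3.6 |F|5.3 gap9.07 err [-0.3  0.3  0.5] M [ 0.6  -0.55  0.12]
t17.93 th0.270 Frad-1.5 Ftan-3.3 Fax3.8 |F|5.3 gap9.13 err [-0.2  0.2  0.4] M [ 0.68 -0.37  0.15]
t18.30 th0.360 Frad-1.1 Ftan-2.4 Fax3.2 |F|4.1 gap9.56 err [-0.1  0.2  0.3] M [ 0.72 -0.06  0.22]
t18.64 th0.440 Frad-0.8 Ftan-1.2 Fax4.5 |F|4.7 gap9.30 err [0.1 0.2 0.2] M [0.71 0.22 0.32]
t18.93 th0.480 Frad-1.0 Ftan-2.2 Fax3.6 |F|4.4 gap9.31 err [-0.1  0.1 -0.3] M [0.58 0.39 0.33]
t19.19 th0.510 Frad-1.7 Ftan-1.1 Fax5.3 |F|5.6 gap9.40 err [-0.1  0.1 -0.2] M [0.6  0.5  0.34]
```

View pics/s13.png

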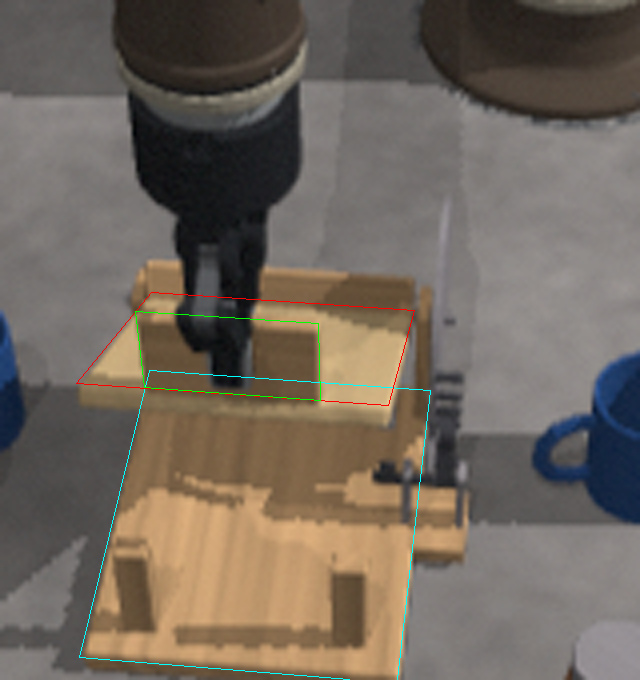

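```bash
python3 - <<'E'
from h import *
go([.47,.45,.44,.43,.422],vel=40)
E
```

```text
t19.61 th0.470 Frad-2.2 Ftan-0.5 Fax4.1 |F|4.7 gap9.28 err [ 0.1  0.2 -0.6] M [0.47 0.55 0.35]
t19.87 th0.450 Frad-2.4 Ftan-1.9 Fax3.9 |F|5.0 gap9.29 err [-0.2  0.1 -0.3] M [0.62 0.52 0.34]
t20.12 th0.440 Frad-3.2 Ftan-2.3 Fax5.0 |F|6.3 gap9.10 err [-0.3  0.1 -0. ] M [0.74 0.54 0.27]
t20.37 th0.430 Frad-4.3 Ftan0.7 Fax4.8 |F|6.5 gap9.16 err [-0.5  0.   0.3] M [0.66 0.8  0.27]
t20.62 th0.422 Frad-5.5 Ftan5.0 Fax4.4 |F|8.6 gap9.15 err [-0.7 -0.   0.6] M [0.69 1.03 0.22]
```

```bash
python3 - <<'E'
from h import *
go([.43],vel=40)
arm.command_gripper(30); print(arm.current_ft_force().round(2),arm.current_finger_gap())
arm.command_gripper(70)
t=arm.current_tcp_pos(); R=Rn.from_quat(arm.current_ee_rot()[[1,2,3,0]]).as_matrix()
arm.move_l(t-R[:,1]*110,vel=120); print(arm.current_ft_force().round(2),arm.current_t())
arm.move_l(arm.current_tcp_pos()+np.array([-150,0,60]),vel=200)
p=np.load("p.npy")
draw("scene",p,.435,"pics/s14.png",(190,90,350,260))
im=arm.snapshot("scene"); cv2.imwrite("pics/s15.png",im[:,:,::-1])
print(arm.pinpoint("scene","lip_top")[:2],proj("scene",S(p,B(.435,[[224,0,52]]))),arm.current_t())
E
```

```text
t20.87 th0.430 Frad-3.6 Ftan1.0 Fax5.7 |F|6.8 gap9.49 err [-0.7 -0.   0.5] M [0.73 0.82 0.29]
[-0.14 -0.18  0.24] 29.962534822432854
[0.04 0.42 0.05] 22.7333
[{'point': [245.5, 178.2], 'score': 0.73}] [[245.65006415 177.68595786]] 23.8417
```

View pics/s14.png

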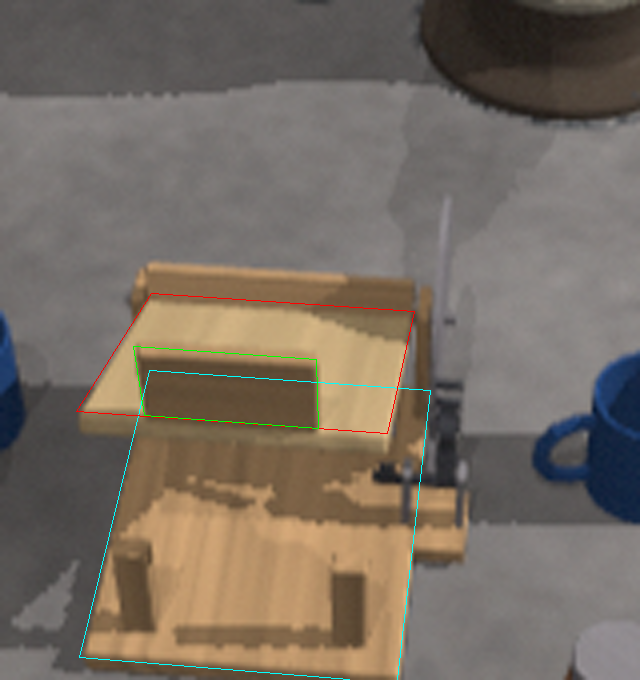

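View pics/s15.png

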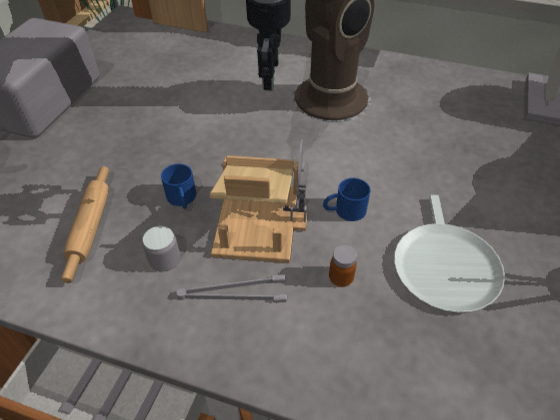

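The board rests at the second notch: the lip is at (245.5, 178.2) against (245.7, 177.7) predicted for 0.435. The bystanders are where they were and the arm is clear.

```bash
python3 - <<'E'
from cell import arm
arm.hold(.3); print(arm.current_ft_force(),arm.current_t()); arm.job_done()
E
```

```text
[0.5511135  1.0122609  0.41987154] 24.1417
the job is handed in; nothing more can be done
```

The board is resting on the pawl in the second notch from the bottom, and I handed the job in at 24.1 s. I gripped the lip with the board in the 3rd notch and raised it to about 1.15 rad. I then lowered it in the grip until it met its stop, raised it to 0.51, set it down and let go.

**Pawl:** the pictures showed it thrown clear at the top and still clear partway down. They showed it tipped back in near flat.

**Flat:** the downward push met resistance at a commanded angle of about 0, so I took that as fully flat.

**Final angle:** after release, the lip was at pixel (245.5, 178.2), against (245.7, 177.7) predicted for 0.435 rad.

**Surroundings:** the cups, tongs, jar and tin look unmoved in the last picture, judged by eye. The arm is clear of everything, and the highest wrist force read was about 9 N.

**Disagreements:**
- My first fit of the board angle gave about 0.61 where the notch is at 0.627.
- The base outline overlay was off by 1–2 pixels.
- While the lip was held there was a steady sideways force of up to about 6 N, probably from a small heading error in my fit.

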